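# Put the pellet-pressing kit away in its drying caddy

## Robot

A 7-joint arm with a two-finger parallel gripper is mounted at the origin on a cart in front of the work surface, level with it; the furniture and walls round the work are solid. World frame = base frame: x ahead of the robot, y to its left, z up, the work surface at z = 0. Lengths are in m, angles in rad, forces in N, time in s.
With the tool pointing down it reaches from about 0.425 to 0.875 m from the base axis. Payload 4.7 kg.
Tool frame: the origin (TCP) lies on the mounting face of the last link; the fingertips stand 182 mm ahead of it and the grasp point (between the pads) lies ahead of it (ctrl.grip_point_offset is the z of the grasp point in the tool frame, in m); z points along the fingers, y is the line along which they close (so a half turn about z gives the same grasp; the last joint's range is limited). The gripper opens to 87 mm and grips with 3 to 60 N. Pads are 19 mm wide; open, the fingers measure 117 mm over their backs; the gripper's body (75 mm by 190 mm) begins 51 mm behind the grasp point.
Start: joints at [-1.108, 0.321, -0.07, 1.45, 0.023, 1.371, -0.057], TCP at [0.282, 0.586, 0.405] pointing down, gripper open.
Joint ranges: [-2.86, 2.86], [-0.3, 2.09], [-1.38, 1.24], [0.06, 2.45], [-1.56, 4.7], [0.09, 2.05], [-2.69, 2.69]. Speed limits (rad/s): [2.57, 2.57, 3.14, 3.14, 3.14, 3.14, 3.14].

## Interface

Orientations are given as a rotation vector (axis times angle).
In Python, from bench import ctrl gives the robot as it stands.
- The arm moves only by the shell command python3 -m inch FILE [FORCE], which reads ROWS from the file FILE. ROWS is a JSON object whose key "motion" holds a list of rows, 1 to 20 of them, each of 5 numbers: dx, dy, dz in parts of the range, where 1.0 means 1 m, then a turn about the tool's z in shares of 2 pi rad (1.0 is 2 pi rad), then the opening from 0.0 (shut) to 1.0 (fully open); each row is the pose to reach, as a shift and turn from the pose commanded when the command began, along the tool's axes at that moment; what a row does not reach only later rows make up. A row lasts 1/10 s, in which the tool goes at most 0.05 m and 0.15 rad, less where a joint would pass 70% of its speed; a pose out of reach is approached as far as the arm can. The fingers move at their own pace and stop on an object; FORCE is the grip in N (left out, the last holds). Time passes only in rows, so rows that do not move let the fingers close. It prints the time, the measured TCP pose, the force, the opening and the grip force at its end. Shift and turn numbers lie between -1 and 1, and a call with a number outside is refused. Input that does not fit is refused with a message, and nothing moves.
- ctrl.get_state(): the state, without advancing time (a new reading comes with each control period).
- ctrl.get_image(name): name is "scene" or "top"; returns (picture, depth): 420x560x3 uint8, red, green, blue; 420x560 float32, m along the optical axis (not along the pixel's ray), 0 where there is no reading.
- ctrl.camera_model(name): a dict with "vertical_fov" (degrees; the focal length in pixels is half the picture's height over the tangent of half this angle, whatever the lens; pixels are square), "cx", "cy" (the principal point, pixels), "k1" (the pictures are not rectified: a ray, as slopes to the right and down, at radius r is drawn at 1 + k1 r^2 times it, then the intrinsics apply), "rvec" (rotation vector, rad) and "tvec" (3), from world to camera coordinates, as OpenCV has them. Camera axes: x right, y down, z forward; pixel columns grow to the right and rows downward; lengths in m; the calibration is good to about 2 mm. A picture is of the moment at which its call begins. camera_model takes no time and is no camera call.
- ctrl.close_job(): hands the job in; it is judged then, once.
The state is a dict: "time": time; "joint_positions": joint angles; "qd": joint speeds; "joint_torque": joint torques, N m; "position": TCP position; "tool_rot": TCP orientation; "ft_force": force on the tool from outside, world axes, zero at the start; "torque": the same for the moment, N m; "grip_width": opening from 0.0 (shut) to 1.0 (fully open); "grip_force": force on a finger pad.
Only numpy, scipy, OpenCV 4.12 (cv2) and the standard library are available. Lean on these libraries where they do the work, as an engineer would, in place of code of your own. Each camera call takes 0.05 s, during which the arm holds its last target. There are 200 camera calls.

## Task

Put the pellet-pressing kit away in the metal drying caddy: set the steel die body, the steel die plunger, the tan agate mortar and the tan agate pestle down, one by one, each in the blue-grey foam insert cut for it, fully home and let go. The die body stands upright with its brass nipple lying in the notch, the plunger stands on its head, the mortar stands upright and the pestle lies along its trough; these parts chip, so set them down, do not drop them. The white porcelain mortar and pestle do not belong to the kit: leave them where they are.

Things in the scene. Friction and masses are not known exactly. Their poses are not given: they have to be found in the camera images.
- die_body: Pellet die: upright grey steel cylinder 52 mm across (47 mm in its upper third), 52 mm high, 0.62 kg, with a brass nipple 9 mm thick sticking out 18 mm sideways, its middle 19.5 mm above the underside. Origin in the plane of the underside, z up, 9 mm from the cylinder's axis: the axis is at y = +9 mm, the nipple points to -y and ends at y = -35 mm. Grip across x, above the nipple.
- die_plunger: Plunger of the die: grey steel, 67 mm high, standing on its head, a disc 24 mm across and 10 mm high; above it a plain round shaft 13 mm thick. 0.11 kg. Origin at the centre of the underside, z up along the shaft. Round: its yaw has no meaning. Grip the shaft.
- agate_mortar: Tan (light brown) agate bowl, 66 mm across the rim, 30 mm high, outside tapering to a flat foot 38 mm across. 0.19 kg. Origin at the centre of the underside, z up. Round. Grip across the rim from above.
- agate_pestle: Tan (light brown) agate pestle lying on its side: a dumb-bell rod 68 mm long and 17 mm thick. 45 g; does not roll. Its length runs along its own y; origin under its middle, on the surface, z up. Grip across x at the middle.
- die_insert: Target of the pellet die: foam block 94 x 94 mm, 24 mm high, fixed in the caddy. Round well 64 mm across, its floor 6 mm above the block's underside, its centre at y = +9 mm; a notch 26 mm wide runs from the well out to the -y side for the nipple. Origin at the centre of the block's underside, 4 mm above the bench. A seated die's origin is over this origin, its yaw the same.
- plunger_insert: Target of the plunger: foam block 94 x 94 mm, 18 mm high, fixed in the caddy, with a round well 38 mm across in its middle, its floor 6 mm above the underside. Origin at the centre of the underside, 4 mm above the bench. The four blocks, blue-grey with black floors, lie two by two, 95 mm apart, all of one yaw, in any arrangement, in an aluminium tray 200 x 200 mm with walls 22 mm high.
- mortar_insert: Target of the agate mortar: foam block 94 x 94 mm, 18 mm high, fixed in the caddy, with one shallow round dish 60 mm across in its middle, in which the mortar's foot stands; the dish's floor is 10 mm above the block's underside. Origin at the centre of the underside, 4 mm above the bench.
- pestle_insert: Target of the agate pestle: foam block 94 x 94 mm, 18 mm high, fixed in the caddy, with a black-floored trough 32 mm wide and 82 mm long along its own y, crossed in the middle by a blue-floored cut for the fingers 44 mm wide along its x; the floor of the trough is 12 mm above the block's underside. Origin at the centre of the underside, 4 mm above the bench.
- porcelain_mortar: Look-alike, not to be moved: white porcelain bowl of the same size as the agate one, 66 mm across, 30 mm high. Origin at the centre of the underside.
- porcelain_pestle: Look-alike, not to be moved: white porcelain pestle lying on its side, 66 mm long along its own y, 17 mm thick. Origin under its middle, on the surface.

How it is judged:
At the end, for the whole second after the job is handed in: Each kit part at rest on the floor of its own insert (at most 4 mm above it), origin within 10 mm (pestle 12 mm) of the insert's from above, not tilted over 0.12 rad; die's and pestle's y within 0.3 rad of their insert's y. Porcelain mortar and pestle within 25 mm of their starts (horizontal distance between die_body and die_insert below 0.01 m and z of die_body in the frame of die_insert below 0.01 m and angle between each of die_body, die_plunger, agate_mortar, agate_pestle's own z axis and vertical below 0.12 rad and linear speed of each of die_body, die_plunger, agate_mortar, agate_pestle below 0.02 m/s and horizontal distance between die_plunger and plunger_insert below 0.01 m and z of die_plunger in the frame of plunger_insert below 0.01 m and horizontal distance between agate_mortar and mortar_insert below 0.01 m and z of agate_mortar in the frame of mortar_insert below 0.014 m and horizontal distance between agate_pestle and pestle_insert below 0.012 m and z of agate_pestle in the frame of pestle_insert below 0.016 m and angle between the y axis of die_body and the y axis of die_insert, either way round below 0.3 rad and angle between the y axis of agate_pestle and the y axis of pestle_insert, either way round below 0.3 rad and distance of each of porcelain_mortar, porcelain_pestle from where it was at the start of the episode below 0.025 m); the robot touches nothing.
It fails at once if the porcelain mortar or the porcelain pestle is moved from its place by more than 25 mm (distance of any of porcelain_mortar, porcelain_pestle from where it was at the start of the episode above 0.025 m).
It fails at once if a part of the kit is let go of with its underside more than 55 mm above the bench (dropped instead of set down) ((height (world z) of die_body above 0.055 m and contact force between the fingers and die_body below 0.02 N) or (height (world z) of die_plunger above 0.055 m and contact force between the fingers and die_plunger below 0.02 N) or (height (world z) of agate_mortar above 0.055 m and contact force between the fingers and agate_mortar below 0.02 N) or (height (world z) of agate_pestle above 0.055 m and contact force between the fingers and agate_pestle below 0.02 N)).
It also fails if it takes over 102 s, if anything falls off the work surface, if the arm or the gripper's body presses on something with over 40 N, if the wrist force passes 120 N, or if a joint passes its speed limit or range.

## Working session

There is one attempt and no reset: what is moved stays moved. The work goes in short steps, Python scripts to look and compute and a shell command to move; the robot and the scene stay as the last step left them, time stands still between calls to the robot, and variables do not carry over. Pictures are saved under pics/ and viewed, at most 14 in all, crops included, and the job is handed in when it is done.

```bash
ls; mkdir -p pics; python3 - <<'E'
from bench import ctrl
import cv2
for n in("scene","top"):
    im,d=ctrl.get_image(n); cv2.imwrite(f"pics/{n}0.png",im[:,:,::-1])
    import numpy as np; np.savez(f"{n}0.npz",im=im,d=d); print(n,ctrl.camera_model(n),(d>0).mean())
print(ctrl.get_state(),ctrl.grip_point_offset)
E
```

```text
pics
scene {'vertical_fov': 44.268749379807986, 'cx': 281.83413006750453, 'cy': 224.51652232772403, 'k1': -0.03721463653301523, 'rvec': array([ 1.87064751, -0.91950576,  0.56320055]), 'tvec': array([-0.31251413,  0.21897266,  0.91875512])} 0.9958715986394557
top {'vertical_fov': 52.577719009078386, 'cx': 278.5636397822243, 'cy': 205.53667870638714, 'k1': -0.058749186070080194, 'rvec': array([ 2.1427732 , -2.1493758 ,  0.16202937]), 'tvec': array([-0.02719991,  0.52311031,  1.09386764])} 0.9959608843537415
{'time': 0.1, 'joint_positions': array([-1.10789695,  0.32175552, -0.07012357,  1.45156975,  0.02261726,
        1.37082216, -0.05688762]), 'qd': array([-1.49319280e-03, -2.09462081e-03,  6.51155889e-05, -3.37916985e-03,
        1.04645535e-03,  4.79125120e-04,  2.12615815e-03]), 'joint_torque': array([-9.52391783e-04, -4.92571878e+01, -4.06274954e-01, -3.13395345e+01,
       -6.41198759e-02,  3.95292439e-02,  6.88120144e-05]), 'position': array([0.28195333, 0.58545158, 0.4037582 ]), 'tool_rot': array([-6.98880956e-01, -3.06256568e+00,  2.73648137e-03]), 'ft_force': array([ 0.00562426, -0.35255303, -0.02507254]), 'torque': array([ 0.02452969, -0.0005932 , -0.00443599]), 'grip_force': 0.0, 'grip_width': 0.9964443156991313} 0.1635
```

View pics/top0.png

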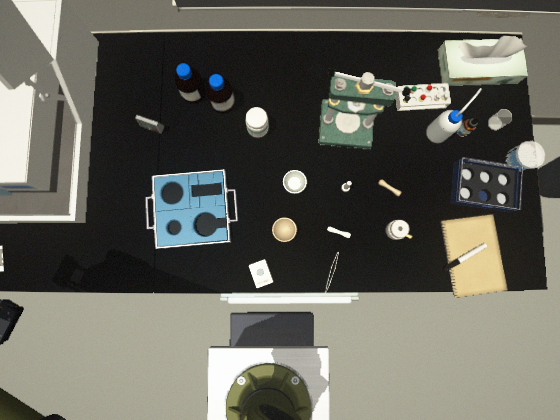

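View pics/scene0.png

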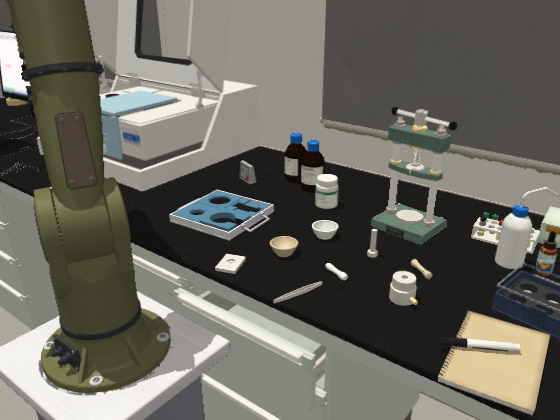

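The top view shows the caddy at about (190,209), with wells for the mortar (172,192), plunger (174,227), pestle (206,190) and die (206,223, notch to the right). The kit parts are the die (399,229), plunger (347,186), agate mortar (285,230) and agate pestle (390,187). The porcelain parts are at (294,181) and (339,232).

```bash
cat > h.py <<'E'
import numpy as np, cv2
from bench import ctrl
class Cam:
    def __init__(s,n,h=420):
        m=ctrl.camera_model(n); s.f=h/2/np.tan(np.radians(m["vertical_fov"])/2)
        s.K=np.array([[s.f,0,m["cx"]],[0,s.f,m["cy"]],[0,0,1]]); s.D=np.array([m["k1"],0,0,0])
        s.rv,s.t=m["rvec"],m["tvec"]; s.R=cv2.Rodrigues(s.rv)[0]; s.c=-s.R.T@s.t
    def rays(s,uv):
        p=cv2.undistortPoints(np.float64(uv).reshape(-1,1,2),s.K,s.D)[:,0]
        return np.c_[p,np.ones(len(p))]@s.R
    def plane(s,uv,z):
        r=s.rays(uv); return s.c+r*((z-s.c[2])/r[:,2])[:,None]
    def proj(s,P): return cv2.projectPoints(np.float64(P).reshape(-1,3),s.rv,s.t,s.K,s.D)[0][:,0]
    def world(s,d):
        v,u=np.mgrid[:d.shape[0],:d.shape[1]]; r=s.rays(np.c_[u.ravel(),v.ravel()])
        return (s.c+r*d.ravel()[:,None]).reshape(*d.shape,3)
def axes():
    st=ctrl.get_state(); return st["position"],cv2.Rodrigues(np.float64(st["tool_rot"]))[0]
E
python3 - <<'E'
from h import *
z=np.load("top0.npz"); im,d=z["im"],z["d"]; c=Cam("top"); W=c.world(d)
cv2.imwrite("pics/a.png",cv2.resize(im[155:265,140:250,::-1],None,fx=5,fy=5,interpolation=cv2.INTER_CUBIC))
cv2.imwrite("pics/b.png",cv2.resize(im[160:260,265:425,::-1],None,fx=5,fy=5,interpolation=cv2.INTER_CUBIC))
print("cam",c.c)
for n,(u,v) in dict(table=(270,150),mortar=(285,230),pl=(347,184),die=(399,228),pest=(390,187),caddy=(190,209),diew=(206,223)).items(): print(n,W[v,u].round(4))
E
```

```text
cam [ 0.35634476 -0.02514435  1.15901546]
table [ 0.6856 -0.0054  0.0045]
mortar [ 0.4603 -0.0461  0.009 ]
pl [ 0.5756 -0.2085  0.0662]
die [ 0.463  -0.3527  0.0253]
pest [ 0.5778 -0.3365  0.0122]
caddy [0.5164 0.2104 0.0243]
diew [0.4801 0.169  0.0079]
```

View pics/a.png

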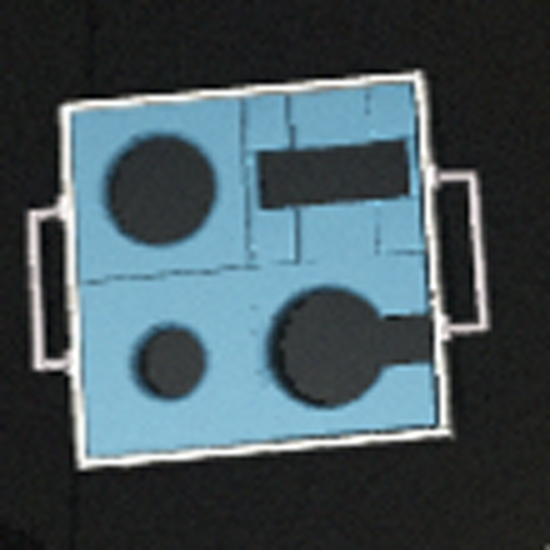

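View pics/b.png

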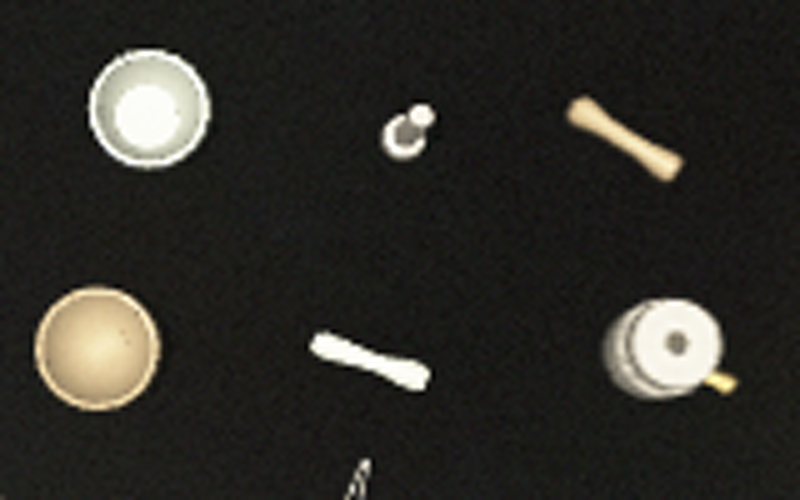

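Crop a shows the tray corners at (65,105), (418,75), (447,432) and (82,465), with the inserts as I read them above. Crop b shows the die's brass nipple pointing to the lower right at (735,382), the plunger leaning outward only through perspective, and the agate pestle running from (578,108) to (672,168).

```bash
cat > meas.py <<'E'
from h import *
z=np.load("top0.npz"); im,d=z["im"],z["d"]; c=Cam("top"); W=c.world(d)
hsv=cv2.cvtColor(im,cv2.COLOR_RGB2HSV); H,S,V=[hsv[...,i].astype(int) for i in range(3)]
def blob(mask,x0,y0,x1,y1,n=1):
    m=np.zeros(mask.shape,np.uint8); m[y0:y1,x0:x1]=mask[y0:y1,x0:x1]
    cs=sorted(cv2.findContours(m,cv2.RETR_EXTERNAL,cv2.CHAIN_APPROX_NONE)[0],key=cv2.contourArea)[::-1]
    return cs[0].reshape(-1,2) if n==1 else cs[:n]
def cen(k):
    M=cv2.moments(k); return M["m10"]/M["m00"],M["m01"]/M["m00"]
def rect(P):
    r=cv2.minAreaRect(np.float32(P[:,:2]*1000)); b=cv2.boxPoints(r)
    return np.array(r[0])/1000,r[1],r[2],b
# caddy
blue=(H>90)&(H<125)&(S>60)&(V>60)
k=blob(blue,145,160,240,255); ct,sz,a,_=rect(c.plane(cv2.convexHull(k)[:,0],.022)); print("tray blue",ct.round(4),sz,a)
dark=(V<75)
for n,(x,y,zz) in dict(mortar=(172,192,.018),plunger=(174,227,.016),die=(206,223,.018),pest=(206,190,.019)).items():
    k=blob(dark&~blue,x-19,y-13,x+24,y+16) if n=="die" else blob(dark&~blue,x-17,y-11 if n=="pest" else y-15,x+18 ,y+11 if n=="pest" else y+15)
    P=c.plane(k,zz); ct,sz,a,_=rect(P); print("well",n,cen(k),c.plane([cen(k)],zz)[0].round(4),ct.round(4),sz,a)
tan=(H>8)&(H<28)&(S>60)&(V>80)
k=blob(tan,265,210,310,250); (cx,cy),r=cv2.minEnclosingCircle(k); print("mortar",c.plane([(cx,cy)],.03)[0].round(4),c.plane([cen(k)],.03)[0].round(4),r/c.f*1.13)
k=blob(tan,370,170,410,205); ct,sz,a,b=rect(c.plane(k,.0085)); L=c.plane(k,.0085)[:,:2]; v=cv2.fitLine(np.float32(L),cv2.DIST_L2,0,.01,.01)[:2,0]
print("pestle",ct.round(4),sz,"axis yaw",np.arctan2(v[1],v[0]), c.plane([cen(k)],.0085)[0])
# die
top=(W[...,2]>.042)&(V>60); k=blob(top,380,210,420,250); (cx,cy),r=cv2.minEnclosingCircle(k); A=c.plane([(cx,cy)],.052)[0]; A2=c.plane([cen(k)],.052)[0]
br=(V>150)&(S<60)&(W[...,2]>.03); k=blob(br,380,210,420,250); A3=c.plane([cen(k)],.052)[0]
k=blob((S>90)&(H>12)&(H<32)&(V>100),400,225,420,245); N=c.plane([cen(k)],.0195)[0]; print("die axis",A.round(4),A2.round(4),A3.round(4),"r",r*1.107/c.f,"nip",N.round(4),len(k),"yaw nip",np.arctan2(*(N-A3)[1::-1]))
top=(W[...,2]>.05); k=blob(top,335,170,360,200); print("plunger",c.plane([cen(k)],.06)[0].round(4),len(k),W[...,2][170:200,335:360].max())
b=V[178:194,338:356]; print(b[::1,::1])
E
python3 meas.py
```

```text
tray blue [0.5192 0.2109] (188.95294189453125, 190.0426788330078) 5.026658058166504
well mortar (171.79061976549414, 192.6320491345617) [0.5626 0.263  0.018 ] [0.5624 0.2631] (53.874935150146484, 53.74629211425781) 45.79182815551758
well plunger (173.66514459665143, 227.10806697108066) [0.4682 0.2552 0.016 ] [0.4685 0.2557] (32.95768737792969, 29.972017288208008) 1.7053836584091187
well die (208.1497797356828, 223.8263582966226) [0.4767 0.1614 0.018 ] [0.4764 0.1564] (86.69922637939453, 59.68916320800781) 89.90642547607422
well pest (206.46716232961586, 189.5898389095415) [0.5705 0.1678 0.019 ] [0.5707 0.168 ] (29.681053161621094, 80.17449951171875) 5.327792644500732
mortar [ 0.4601 -0.0431  0.03  ] [ 0.46  -0.043  0.03 ] 0.0333214590042292
pestle [ 0.5779 -0.3356] (69.30390930175781, 16.712501525878906) axis yaw 0.99974614 [ 0.5777539  -0.33576738  0.0085    ]
die axis [ 0.4592 -0.3462  0.052 ] [ 0.4593 -0.3462  0.052 ] [ 0.4584 -0.345   0.052 ] r 0.02307199925657209 nip [ 0.4396 -0.3821  0.0195] 19 yaw nip -2.0380257227570238
plunger [ 0.5786 -0.2137  0.06  ] 13 1.1590154578370286

[... 500 characters left out ...]
245 113  19  23  25  27]
 [ 24  28  29  52 235 241 161 135 135 135 142 172  90  33  14  21  21  27]
 [ 24  25  28  98 244 238 133 130 132 126 116 119  29  23  21  22  26  27]
 [ 26  26  32 105 249 239 134 128 125 116 123 154  35  21  11  18  25  25]
 [ 26  26  22 110 245 253 139 130 120 111 234 237  37  23  28  27  24  25]
 [ 24  26  29  74 171 253 252 218 208 231 241 155  17  30  29  30  30  25]
 [ 25  31  24  32 108 207 250 250 247 245 176  39  24  26  27  29  19  29]
 [ 26  25  29  24  34  86 135 147 138  85  47  27  27  27  29  28  25  26]
 [ 29  24  24  31  24  25  37  41  36  31  26  27  27  24  25  25  23  26]
 [ 30  29  24  25  29  27  26  23  26  23  29  30  22  20  28  31  26  27]]
```

```bash
cat > go.py <<'E'
# python3 go.py x y zgrasp phi : shift in the tool's axes and turn from the present pose
from h import *; import sys
def delta(x,y,z,phi=None):
    p,R=axes(); v=R.T@(np.array([x,y,z+ctrl.grip_point_offset])-p); f=np.arctan2(R[1,1],R[0,1])
    print("tool shift",v.round(4),"phi",f.round(3),"turn",None if phi is None else round(float(f-phi),3),"tilt",(R[:,2]).round(3))
if __name__=="__main__": delta(*map(float,sys.argv[1:]))
E
python3 - <<'E'
from h import *
c=Cam("top"); s=Cam("scene"); P=c.plane([(348.9,182.6)],.067)[0]; Q=c.plane([(345.6,187.2)],.010)[0]; print(P,Q)
im=np.load("scene0.npz")["im"][:,:,::-1].copy(); big=cv2.resize(im[150:330,150:450],None,fx=2.6,fy=2.6,interpolation=cv2.INTER_CUBIC)
y=.087; Rx=np.array([np.cos(y),np.sin(y),0]);Ry=np.array([-Rx[1],Rx[0],0]); t=np.array([.5192,.2109,.022])
def circ(x,y,z,r): a=np.linspace(0,6.28,40); return np.c_[x+r*np.cos(a),y+r*np.sin(a),0*a+z]
L=[circ(.46,-.043,.03,.033),circ(.459,-.3457,.052,.0235),circ(.459,-.3457,0,.026),circ(P[0],P[1],.067,.0065),circ(Q[0],Q[1],.01,.012),
 circ(.4753,.1684,.028,.032),circ(.5623,.2624,.022,.030),circ(.4677,.254,.022,.019)]
dn=np.array([np.cos(-2.05),np.sin(-2.05)]); L.append(np.array([[.459+k*dn[0],-.3457+k*dn[1],.024] for k in(.026,.044)]))
da=np.array([np.cos(1.0),np.sin(1.0)]); L.append(np.array([[.578+k*da[0],-.3357+k*da[1],.017] for k in(-.034,.034)]))
for l in L: cv2.polylines(big,[np.int32(((s.proj(l)-[150,150])+.5)*2.6*8)],False,(0,0,255),1,cv2.LINE_AA,3)
cv2.imwrite("pics/ov.png",big)
E
python3 go.py .577 -.213 .17 1.57
```

```text
[ 0.57913959 -0.21348202  0.067     ] [ 0.57786045 -0.213815    0.01      ]
tool shift [-0.6122 -0.5913  0.0714] phi 1.122 turn -0.448 tilt [-0.001 -0.002 -1.   ]
```

View pics/ov.png

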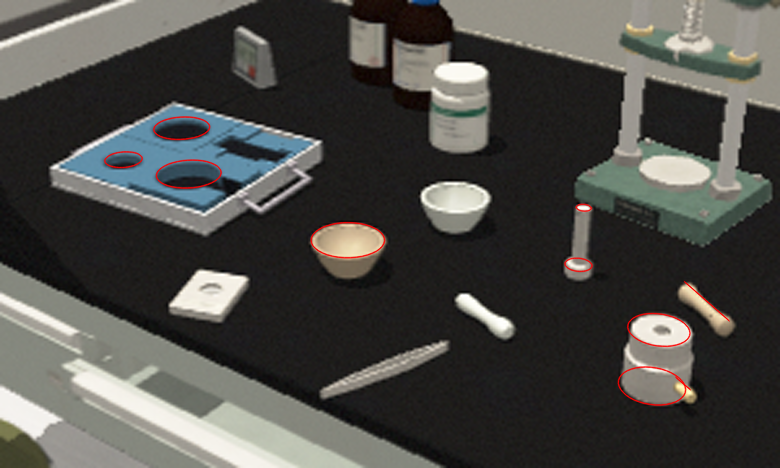

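The overlay of my estimates on the scene view lands on every part and well: mortar rim (348,240), plunger (583,208), die (660,330) and the tray wells at (182,128), (124,160) and (188,174). It is within about 1 px, with the die about 2 mm further right.

The manual's scale: turns go in shares of 2 pi rad. Converting my numbers, -0.448 rad / 6.2832 = -0.0713.

```bash
echo '{"motion": [[-0.612,-0.591,0.07,-0.0713,1],[-0.612,-0.591,0.07,-0.0713,1],[-0.612,-0.591,0.07,-0.0713,1],[-0.612,-0.591,0.07,-0.0713,1],[-0.612,-0.591,0.07,-0.0713,1],[-0.612,-0.591,0.07,-0.0713,1],[-0.612,-0.591,0.07,-0.0713,1],[-0.612,-0.591,0.07,-0.0713,1],[-0.612,-0.591,0.07,-0.0713,1],[-0.612,-0.591,0.07,-0.0713,1],[-0.612,-0.591,0.07,-0.0713,1],[-0.612,-0.591,0.07,-0.0713,1],[-0.612,-0.591,0.07,-0.0713,1],[-0.612,-0.591,0.07,-0.0713,1],[-0.612,-0.591,0.07,-0.0713,1],[-0.612,-0.591,0.07,-0.0713,1],[-0.612,-0.591,0.07,-0.0713,1],[-0.612,-0.591,0.07,-0.0713,1],[-0.612,-0.591,0.07,-0.0713,1],[-0.612,-0.591,0.07,-0.0713,1]]}' > next.json && python3 -m inch next.json 40; python3 go.py .5785 -.2137 .045 1.57
```

```text
time: 2.1
position: [0.577, -0.2109, 0.3343]
tool_rot: [0.001, -3.141, -0.002]
ft_force: [0.5, -0.7, 0.9]
grip_width: 0.999
grip_force: 0.0
tool shift [-0.0016 -0.003   0.1258] phi 1.571 turn 0.001 tilt [-0.001  0.002 -1.   ]
```

```bash
echo '{"motion": [[-0.002,-0.003,0.04,0,1],[-0.002,-0.003,0.08,0,1],[-0.002,-0.003,0.11,0,1],[-0.002,-0.003,0.125,0,1],[-0.002,-0.003,0.125,0,1],[-0.002,-0.003,0.125,0,0],[-0.002,-0.003,0.125,0,0],[-0.002,-0.003,0.125,0,0],[-0.002,-0.003,0.125,0,0],[-0.002,-0.003,0.125,0,0],[-0.002,-0.003,0.125,0,0],[-0.002,-0.003,0.125,0,0],[-0.002,-0.003,0.125,0,0],[-0.002,-0.003,0.125,0,0]]}' > next.json && python3 -m inch next.json 40; python3 go.py .4677 .254 .1 1.57
```

```text
time: 3.5
position: [0.579, -0.2154, 0.2097]
tool_rot: [-0.001, -3.141, -0.0]
ft_force: [0.0, 0.3, 0.2]
grip_width: 0.26
grip_force: 0.0
tool shift [ 0.1117  0.4693 -0.0538] phi 1.57 turn -0.0 tilt [-0.  0. -1.]
```

```bash
echo '{"motion": [[0,0,0,0,0],[0,0,0,0,0],[0,0,0,0,0],[0,0,0,0,0],[0,0,-0.02,0,0],[0,0,-0.045,0,0],[0,0,-0.045,0,0]]}' > next.json && python3 -m inch next.json 40; python3 go.py .4677 .254 .09 1.57
```

```text
time: 4.2
position: [0.5802, -0.2162, 0.2581]
tool_rot: [0.002, 3.136, -0.002]
ft_force: [0.1, 0.2, -1.1]
grip_width: 0.142
grip_force: 40.0
tool shift [0.113  0.4701 0.0032] phi 1.57 turn -0.0 tilt [ 0.006 -0.002 -1.   ]
```

```bash
echo '{"motion": [[0.113,0.47,0,0,0],[0.113,0.47,0,0,0],[0.113,0.47,0,0,0],[0.113,0.47,0,0,0],[0.113,0.47,0,0,0],[0.113,0.47,0,0,0],[0.113,0.47,0,0,0],[0.113,0.47,0,0,0],[0.113,0.47,0,0,0],[0.113,0.47,0,0,0],[0.113,0.47,0,0,0],[0.113,0.47,0,0,0],[0.113,0.47,0,0,0],[0.113,0.47,0,0,0]]}' > next.json && python3 -m inch next.json 40; python3 go.py .4677 .254 .055 1.57; python3 - <<'E'
from h import *
im,d=ctrl.get_image("scene"); cv2.imwrite("pics/p1.png",cv2.resize(im[150:270,140:300,::-1],None,fx=4,fy=4,interpolation=cv2.INTER_CUBIC))
E
```

```text
time: 5.6
position: [0.4669, 0.253, 0.2545]
tool_rot: [-0.006, -3.141, 0.001]
ft_force: [-0.1, -0.7, -1.0]
grip_width: 0.145
grip_force: 40.0
tool shift [-0.0008  0.001   0.036 ] phi 1.567 turn -0.003 tilt [-0.    -0.001 -1.   ]
```

View pics/p1.png

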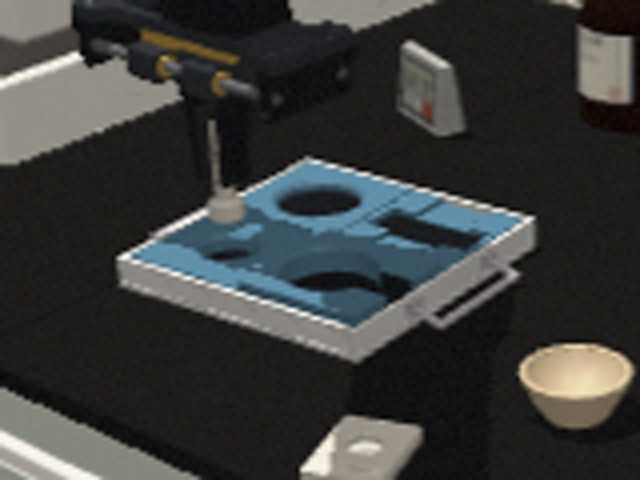

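The plunger hangs upright at (228,205), above its well at (230,252).

```bash
echo '{"motion": [[-0.001,0.001,0.015,0,0],[-0.001,0.001,0.026,0,0],[-0.001,0.001,0.031,0,0],[-0.001,0.001,0.033,0,0],[-0.001,0.001,0.035,0,0],[-0.001,0.001,0.0355,0,0],[-0.001,0.001,0.0355,0,0]]}' > next.json && python3 -m inch next.json 40
```

```text
time: 6.35
position: [0.4675, 0.2558, 0.2196]
tool_rot: [0.001, 3.141, 0.001]
ft_force: [-0.1, -1.1, 0.1]
grip_width: 0.142
grip_force: 40.0
```

```bash
echo '{"motion": [[0,0,0.001,0,0],[0,0,0.0015,0,0],[0,0,0.0015,0,0.5],[0,0,0.0015,0,0.5],[0,0,0.0015,0,0.5],[0,0,0.0015,0,0.5],[0,0,-0.03,0,0.5],[0,0,-0.07,0,0.5],[0,0,-0.09,0,1]]}' > next.json && python3 -m inch next.json 40; python3 go.py .46 -.043 .07 1.57
```

```text
time: 7.25
position: [0.4682, 0.256, 0.3122]
tool_rot: [0.002, 3.138, 0.004]
ft_force: [-0.8, -0.3, -0.0]
grip_width: 0.53
grip_force: 0.0
tool shift [ 0.0081 -0.2992  0.078 ] phi 1.57 turn -0.0 tilt [ 0.003  0.002 -1.   ]
```

```bash
echo '{"motion": [[0.008,-0.05,0,0,1],[0.008,-0.1,0,0,1],[0.008,-0.2,0.03,0,1],[0.008,-0.2,0.03,0,1],[0.008,-0.299,0.07,0,1],[0.008,-0.299,0.07,0,1],[0.008,-0.299,0.07,0,1],[0.008,-0.299,0.07,0,1]]}' > next.json && python3 -m inch next.json 40; python3 go.py .46 -.043 .03 1.57; python3 - <<'E'
from h import *
im,d=ctrl.get_image("scene"); a=cv2.resize(im[170:240,150:250,::-1],None,fx=4,fy=4,interpolation=cv2.INTER_CUBIC);b=cv2.resize(im[190:260,240:340,::-1],None,fx=4,fy=4,interpolation=cv2.INTER_CUBIC)
cv2.imwrite("pics/p2.png",np.hstack([a,b]))
E
```

```text
time: 8.05
position: [0.4585, -0.0456, 0.2384]
tool_rot: [-0.009, -3.14, 0.001]
ft_force: [0.5, 0.0, -0.2]
grip_width: 0.998
grip_force: 0.0
tool shift [-0.0016  0.0026  0.0449] phi 1.565 turn -0.005 tilt [-0.002 -0.001 -1.   ]
```

View pics/p2.png

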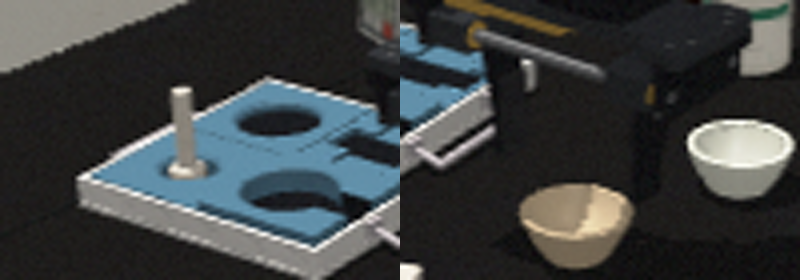

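The plunger stands upright in its well at (188,130). The open fingers straddle the agate mortar at (577,212).

```bash
echo '{"motion": [[-0.001,0.002,0.025,0,1],[-0.001,0.002,0.04,0,1],[-0.001,0.002,0.044,0,1],[-0.001,0.002,0.044,0,1],[-0.001,0.002,0.044,0,0],[-0.001,0.002,0.044,0,0],[-0.001,0.002,0.044,0,0],[-0.001,0.002,0.044,0,0],[-0.001,0.002,0.044,0,0],[-0.001,0.002,0.044,0,0],[-0.001,0.002,0.044,0,0],[-0.001,0.002,0.044,0,0]]}' > next.json && python3 -m inch next.json 25
```

```text
time: 9.3
position: [0.4606, -0.0416, 0.1958]
tool_rot: [0.002, 3.141, -0.0]
ft_force: [-1.4, -1.5, 5.6]
grip_width: 0.723
grip_force: 25.0
```

```bash
echo '{"motion": [[0,0,-0.015,0,0],[0,0,-0.03,0,0],[0,0,-0.045,0,0],[0,0,-0.045,0,0],[0,0,-0.045,0,0]]}' > next.json && python3 -m inch next.json 30; python3 go.py .5623 .2624 .08 1.57;  python3 - <<'E'
from h import *
im,d=ctrl.get_image("scene"); b=cv2.resize(im[150:270,220:380,::-1],None,fx=4,fy=4,interpolation=cv2.INTER_CUBIC)
cv2.imwrite("pics/p3.png",b)
E
```

```text
time: 9.8
position: [0.4598, -0.0411, 0.2397]
tool_rot: [-0.001, -3.141, -0.001]
ft_force: [-0.5, -0.0, -2.6]
grip_width: 0.722
grip_force: 30.0
tool shift [-0.1023  0.3035 -0.0037] phi 1.57 turn 0.0 tilt [-0.  0. -1.]
```

View pics/p3.png

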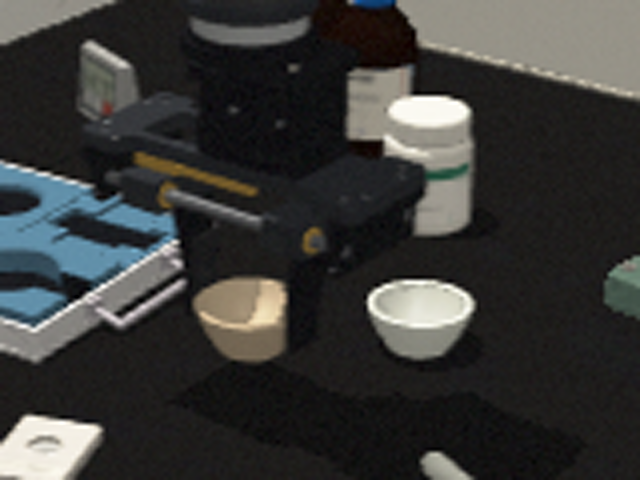

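The agate mortar hangs level in the fingers at (240,315), and the porcelain one at (420,315) is untouched.

```bash
echo '{"motion": [[-0.102,0.303,0,0,0],[-0.102,0.303,0,0,0],[-0.102,0.303,0,0,0],[-0.102,0.303,0,0,0],[-0.102,0.303,0,0,0],[-0.102,0.303,0,0,0],[-0.102,0.303,0,0,0],[-0.102,0.303,0,0,0],[-0.102,0.303,0,0,0],[-0.102,0.303,0,0,0]]}' > next.json && python3 -m inch next.json 30; python3 go.py .5623 .2624 .0463 1.57; python3 -c "
from bench import ctrl
import numpy as np
print(np.round([ctrl.get_state()['position']],4))"
```

```text
time: 10.85
position: [0.5622, 0.2597, 0.2393]
tool_rot: [-0.005, -3.14, 0.003]
ft_force: [0.7, -0.8, -2.2]
grip_width: 0.716
grip_force: 30.0
tool shift [-0.0001  0.0027  0.0295] phi 1.568 turn -0.002 tilt [-0.002 -0.002 -1.   ]
[[0.5622 0.2597 0.2393]]
```

```bash
echo '{"motion": [[0,0.001,0.012,0,0],[0,0.001,0.022,0,0],[0,0.001,0.026,0,0],[0,0.001,0.028,0,0],[0,0.001,0.029,0,0],[0,0.001,0.03,0,0],[0,0.001,0.03,0,0]]}' > next.json && python3 -m inch next.json 30
```

```text
time: 11.55
position: [0.5625, 0.2627, 0.2105]
tool_rot: [0.001, 3.141, 0.0]
ft_force: [-0.9, -0.3, -2.4]
grip_width: 0.719
grip_force: 30.0
```

Not touching yet; lower further in small steps.

```bash
echo '{"motion": [[0,0,0.001,0,0],[0,0,0.002,0,0],[0,0,0.002,0,0]]}' > next.json && python3 -m inch next.json 30;echo '{"motion": [[0,0,0.001,0,0],[0,0,0.001,0,0]]}' > next.json && python3 -m inch next.json 30
```

```text
time: 11.85
position: [0.5627, 0.2627, 0.2099]
tool_rot: [0.001, 3.141, 0.001]
ft_force: [-2.3, -1.6, 6.9]
grip_width: 0.723
grip_force: 30.0
time: 12.05
position: [0.5628, 0.2627, 0.2098]
tool_rot: [0.001, 3.141, 0.002]
ft_force: [-5.1, -1.9, 12.2]
grip_width: 0.716
grip_force: 30.0
```

```bash
echo '{"motion": [[0,0,-0.001,0,1],[0,0,-0.001,0,1],[0,0,-0.001,0,1],[0,0,-0.001,0,1],[0,0,-0.001,0,1],[0,0,-0.03,0,1],[0,0,-0.07,0,1],[0,0,-0.1,0,1],[0,0,-0.1,0,1]]}' > next.json && python3 -m inch next.json 30;  python3 go.py .578 -.3357 .1 -.571
```

```text
time: 12.95
position: [0.5641, 0.2631, 0.3125]
tool_rot: [0.002, 3.134, 0.007]
ft_force: [0.9, 0.4, 0.3]
grip_width: 1.002
grip_force: 0.0
tool shift [-0.0141 -0.599   0.0463] phi 1.57 turn 2.141 tilt [ 0.008  0.005 -1.   ]
```

To row units: 0.15 rad / 6.2832 = 0.0239.

```bash
python3 - <<'E'
from h import *
z=np.load("top0.npz"); W=Cam("top").world(z["d"])[(z["d"]>0)]
for y0 in np.arange(-.5,-.1,.05):
    m=(W[:,1]>y0)&(W[:,1]<y0+.05)&(W[:,2]>.06)&(W[:,2]<.5)&(W[:,0]>.6); Q=W[m]; print(y0.round(2),Q[:,0].min().round(3) if len(Q) else None)
E
echo '{"motion": [[0.07,-0.05,0,0.0239,1],[0.07,-0.1,0,0.0477,1],[0.07,-0.2,0,0.0955,1],[0.07,-0.2,0,0.0955,1],[0.07,-0.3,0,0.1432,1],[0.07,-0.3,0,0.1432,1],[0.07,-0.4,0,0.191,1],[0.07,-0.4,0,0.191,1],[0.05,-0.5,0,0.2387,1],[0.05,-0.5,0,0.2387,1],[0,-0.55,0,0.2865,1],[0,-0.55,0,0.2865,1],[-0.014,-0.599,0,0.3406,1],[-0.014,-0.599,0,0.3406,1],[-0.014,-0.599,0,0.3406,1],[-0.014,-0.599,0,0.3406,1],[-0.014,-0.599,0,0.3406,1]]}' > next.json && python3 -m inch next.json; python3 go.py .578 -.3357 .0205 -.571
```

```text
-0.5 0.707
-0.45 0.727
-0.4 1.024
-0.35 0.727
-0.3 0.727
-0.25 0.731
-0.2 0.737
-0.15 0.743
time: 14.65
position: [0.5759, -0.336, 0.3065]
tool_rot: [-2.754, -1.509, 0.001]
ft_force: [-0.3, -0.6, -0.5]
grip_width: 0.999
grip_force: 0.0
tool shift [0.0013 0.0017 0.1225] phi -0.568 turn 0.003 tilt [-0.001  0.    -1.   ]
```

```bash
echo '{"motion": [[0.001,0.001,0.04,0,0.5],[0.001,0.001,0.08,0,0.5],[0.001,0.001,0.11,0,0.5],[0.001,0.001,0.12,0,0.5],[0.001,0.001,0.122,0,0.5],[0.001,0.001,0.122,0,0],[0.001,0.001,0.122,0,0],[0.001,0.001,0.122,0,0],[0.001,0.001,0.122,0,0],[0.001,0.001,0.122,0,0],[0.001,0.001,0.122,0,0]]}' > next.json && python3 -m inch next.json 20; python3 -c "
from h import *
im,d=ctrl.get_image('scene'); cv2.imwrite('pics/p4.png',cv2.resize(im[200:320,340:500,::-1],None,fx=4,fy=4,interpolation=cv2.INTER_CUBIC))"
```

```text
time: 15.75
position: [0.5776, -0.3362, 0.186]
tool_rot: [2.756, 1.507, 0.001]
ft_force: [-0.3, 0.4, 3.2]
grip_width: 0.184
grip_force: 20.0
```

View pics/p4.png

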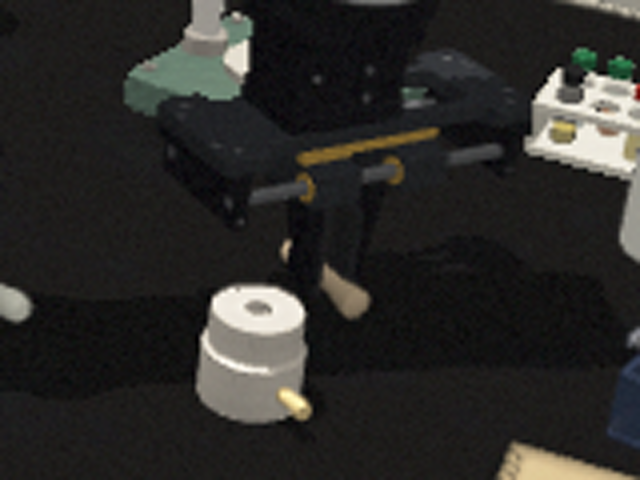

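The fingers hold the pestle across its middle at (325,285). The die's nipple points to the lower right at (295,403).

```bash
echo '{"motion": [[0,0,-0.015,0,0],[0,0,-0.03,0,0],[0,0,-0.048,0,0],[0,0,-0.048,0,0],[0,0,-0.048,0,0]]}' > next.json && python3 -m inch next.json 30; for a in ".53 -.18" ".51 -.05" ".53 .08" ".5707 .1678"; do python3 go.py $a .07 .087; done
```

```text
time: 16.3
position: [0.5775, -0.3362, 0.2343]
tool_rot: [2.755, 1.507, 0.002]
ft_force: [0.1, 0.4, -0.0]
grip_width: 0.186
grip_force: 30.0
tool shift [ 0.1059 -0.1243  0.0006] phi -0.57 turn -0.657 tilt [ 0.002 -0.    -1.   ]
tool shift [ 0.2045 -0.2112  0.0005] phi -0.57 turn -0.657 tilt [ 0.002 -0.    -1.   ]
tool shift [ 0.3248 -0.2645  0.0005] phi -0.57 turn -0.657 tilt [ 0.002 -0.    -1.   ]
tool shift [ 0.4207 -0.2776  0.0006] phi -0.57 turn -0.657 tilt [ 0.002 -0.    -1.   ]
```

To row units: -0.657 rad / 6.2832 = -0.1046.

```bash
echo '{"motion": [[0.035,-0.041,0,0,0],[0.07,-0.082,0,0,0],[0.106,-0.124,0,0,0],[0.14,-0.153,0,-0.0159,0],[0.17,-0.182,0,-0.0318,0],[0.204,-0.211,0,-0.0477,0],[0.244,-0.229,0,-0.0637,0],[0.284,-0.247,0,-0.0796,0],[0.325,-0.265,0,-0.0955,0],[0.373,-0.271,0,-0.1046,0],[0.421,-0.2775,0,-0.1046,0],[0.421,-0.2775,0,-0.1046,0],[0.421,-0.2775,0,-0.1046,0],[0.421,-0.2775,0,-0.1046,0],[0.421,-0.2775,0,-0.1046,0]]}' > next.json && python3 -m inch next.json 30; python3 go.py .5707 .1678 .04 .087; python3 -c "
from h import *
im,d=ctrl.get_image('scene'); cv2.imwrite('pics/p5.png',cv2.resize(im[150:270,140:300,::-1],None,fx=4,fy=4,interpolation=cv2.INTER_CUBIC))"
```

```text
time: 17.8
position: [0.5705, 0.1663, 0.2331]
tool_rot: [-2.126, -2.313, 0.001]
ft_force: [0.8, -0.7, -0.1]
grip_width: 0.184
grip_force: 30.0
tool shift [0.0015 0.0003 0.0296] phi 0.084 turn -0.003 tilt [-0.001 -0.    -1.   ]
```

View pics/p5.png

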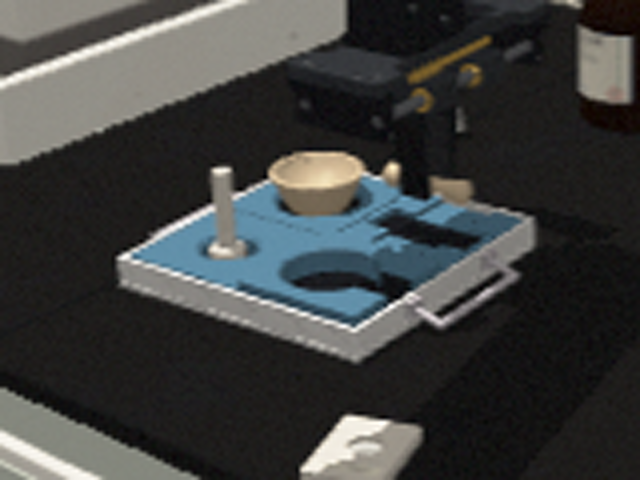

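The mortar (317,180) and the plunger (225,210) stand in their inserts. The pestle is over its trough, around (425,185).

```bash
echo '{"motion": [[0.001,0,0.012,0,0],[0.001,0,0.022,0,0],[0.001,0,0.027,0,0],[0.001,0,0.029,0,0],[0.001,0,0.03,0,0],[0.001,0,0.031,0,0],[0.001,0,0.031,0,0]]}' > next.json && python3 -m inch next.json 30; echo '{"motion": [[0,0,0.001,0,0],[0,0,0.001,0,0]]}' > next.json && python3 -m inch next.json;
```

```text
time: 18.55
position: [0.5709, 0.1691, 0.2024]
tool_rot: [2.123, 2.316, 0.001]
ft_force: [1.4, 0.4, -0.6]
grip_width: 0.181
grip_force: 30.0
time: 18.75
position: [0.571, 0.1692, 0.2019]
tool_rot: [2.123, 2.316, 0.001]
ft_force: [-1.5, -0.5, 4.0]
grip_width: 0.185
grip_force: 30.0
```

```bash
echo '{"motion": [[0,0,0,0,0.4],[0,0,0,0,0.4],[0,0,0,0,0.4],[0,0,0,0,0.4],[0,0,-0.03,0,0.4],[0,0,-0.07,0,0.4],[0,0,-0.09,0,0.6],[0,0,-0.09,0,0.9]]}' > next.json && python3 -m inch next.json 30;for a in ".52 0" ".48 -.2" ".459 -.347"; do python3 go.py $a .12 -.48; done;  python3 -c "
from h import *
im,d=ctrl.get_image('scene'); cv2.imwrite('pics/p6.png',cv2.resize(im[150:270,140:300,::-1],None,fx=4,fy=4,interpolation=cv2.INTER_CUBIC))"
```

```text
time: 19.55
position: [0.5722, 0.1691, 0.2947]
tool_rot: [2.121, 2.314, 0.01]
ft_force: [0.4, 0.3, 0.6]
grip_width: 0.504
grip_force: 0.0
tool shift [-0.164  -0.0667  0.0104] phi 0.087 turn 0.567 tilt [ 0.006  0.003 -1.   ]
tool shift [-0.3597 -0.1239  0.0096] phi 0.087 turn 0.567 tilt [ 0.006  0.003 -1.   ]
tool shift [-0.5044 -0.1576  0.0091] phi 0.087 turn 0.567 tilt [ 0.006  0.003 -1.   ]
```

View pics/p6.png

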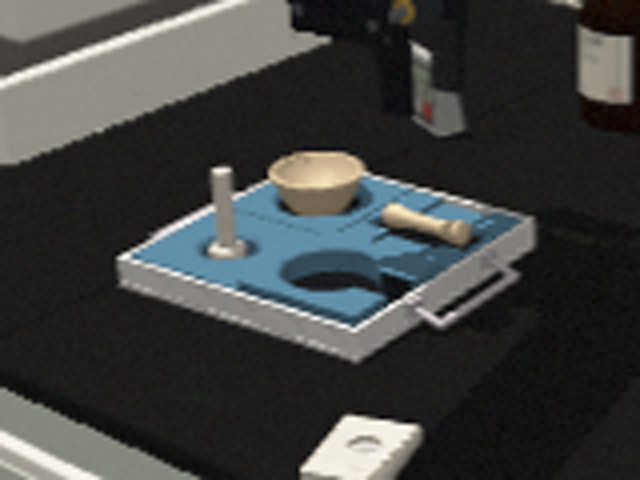

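The pestle lies along its trough at (428,222). Next is the die.

The manual's scale: turns go in shares of 2 pi rad. Converting my numbers, 0.567 rad / 6.2832 = 0.0902.

```bash
echo '{"motion": [[-0.04,-0.017,0,0,1],[-0.08,-0.033,0,0,1],[-0.12,-0.05,0,0.0159,1],[-0.164,-0.067,0,0.0318,1],[-0.21,-0.08,0,0.0477,1],[-0.26,-0.095,0,0.0637,1],[-0.31,-0.11,0,0.0796,1],[-0.36,-0.124,0,0.0902,1],[-0.41,-0.135,0,0.0902,1],[-0.46,-0.147,0,0.0902,1],[-0.5044,-0.1576,0,0.0902,1],[-0.5044,-0.1576,0,0.0902,1],[-0.5044,-0.1576,0,0.0902,1],[-0.5044,-0.1576,0,0.0902,1]]}' > next.json && python3 -m inch next.json 50; python3 go.py .459 -.347 .042 -.48
```

```text
time: 21.0
position: [0.4579, -0.3457, 0.2901]
tool_rot: [-2.683, -1.63, 0.001]
ft_force: [1.1, 0.7, -0.2]
grip_width: 0.995
grip_force: 0.0
tool shift [-0.0007  0.0018  0.0845] phi -0.479 turn 0.001 tilt [-0.002  0.002 -1.   ]
```

```bash
echo '{"motion": [[-0.001,0.001,0.03,0,1],[-0.001,0.001,0.06,0,1],[-0.001,0.001,0.08,0,1],[-0.001,0.001,0.084,0,1],[-0.001,0.001,0.084,0,1],[-0.001,0.001,0.084,0,0.3],[-0.001,0.001,0.084,0,0.3],[-0.001,0.001,0.084,0,0.3],[-0.001,0.001,0.084,0,0.3],[-0.001,0.001,0.084,0,0.3],[-0.001,0.001,0.084,0,0.3],[-0.001,0.001,0.084,0,0.3],[-0.001,0.001,0.084,0,0.3],[-0.001,0.001,0.084,0,0.3]]}' > next.json && python3 -m inch next.json 50; python3 -c "
from h import *
im,d=ctrl.get_image('scene'); cv2.imwrite('pics/p7.png',cv2.resize(im[200:320,340:500,::-1],None,fx=4,fy=4,interpolation=cv2.INTER_CUBIC))"
```

```text
time: 22.4
position: [0.4588, -0.3488, 0.2078]
tool_rot: [2.684, 1.629, 0.002]
ft_force: [3.8, -2.3, 2.0]
grip_width: 0.584
grip_force: 50.0
```

View pics/p7.png

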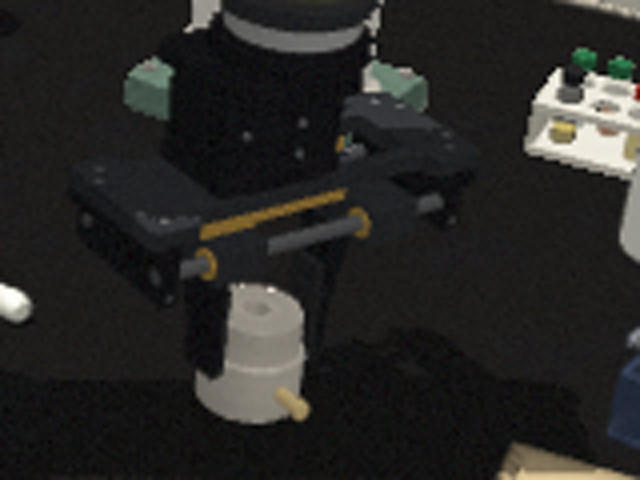

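The fingers hold the die across x, with the nipple clear of them at (293,403).

```bash
echo '{"motion": [[0,0,-0.015,0,0.3],[0,0,-0.03,0,0.3],[0,0,-0.048,0,0.3],[0,0,-0.048,0,0.3],[0,0,-0.048,0,0.3]]}' > next.json && python3 -m inch next.json 60; python3 go.py .4753 .1684 .09 .087
```

```text
time: 22.95
position: [0.458, -0.3483, 0.2557]
tool_rot: [2.685, 1.63, 0.002]
ft_force: [-0.3, 0.5, -6.2]
grip_width: 0.587
grip_force: 60.0
tool shift [ 0.4663 -0.2231  0.0024] phi -0.48 turn -0.567 tilt [ 0.001  0.    -1.   ]
```

To row units: -0.567 rad / 6.2832 = -0.0902.

```bash
echo '{"motion": [[0.04,-0.019,0,0,0.3],[0.08,-0.038,0,0,0.3],[0.12,-0.057,0,0,0.3],[0.16,-0.077,0,-0.0159,0.3],[0.2,-0.096,0,-0.0318,0.3],[0.24,-0.115,0,-0.0477,0.3],[0.28,-0.134,0,-0.0637,0.3],[0.32,-0.153,0,-0.0796,0.3],[0.36,-0.172,0,-0.0902,0.3],[0.4,-0.191,0,-0.0902,0.3],[0.44,-0.21,0,-0.0902,0.3],[0.466,-0.223,0,-0.0902,0.3],[0.466,-0.223,0,-0.0902,0.3],[0.466,-0.223,0,-0.0902,0.3],[0.466,-0.223,0,-0.0902,0.3]]}' > next.json && python3 -m inch next.json 60; python3 go.py .4753 .1684 .053 .087; python3 -c "
from h import *
for n in('scene','top'):
    im,d=ctrl.get_image(n); np.savez(n+'8.npz',im=im,d=d)
    a=im[150:260,140:250,::-1]; cv2.imwrite('pics/p8'+n+'.png',cv2.resize(a,None,fx=5,fy=5,interpolation=cv2.INTER_CUBIC))
"; python3 -c "
import cv2,numpy as np; cv2.imwrite('pics/p8.png',cv2.resize(np.hstack([cv2.imread('pics/p8scene.png'),cv2.imread('pics/p8top.png')]),(800,400)))"
```

```text
time: 24.45
position: [0.4752, 0.1665, 0.2547]
tool_rot: [2.125, 2.314, -0.003]
ft_force: [-0.4, -0.4, -6.5]
grip_width: 0.587
grip_force: 60.0
tool shift [0.0019 0.0003 0.0382] phi 0.085 turn -0.002 tilt [-0.001 -0.001 -1.   ]
```

View pics/p8.png

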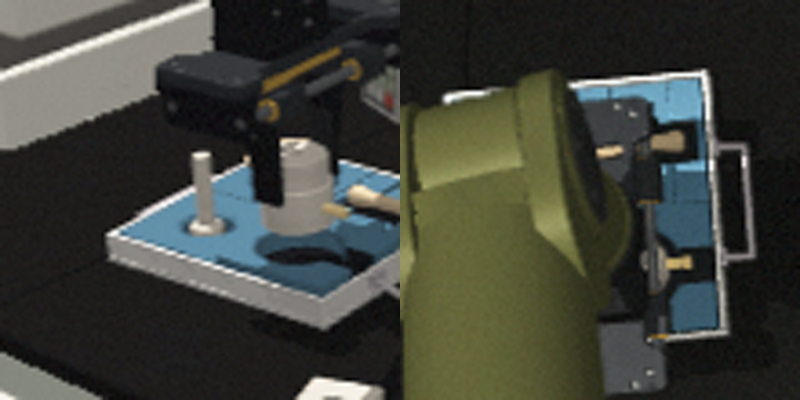

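The die hangs upright over its well, with the nipple at (678,263) in the right half, over the notch. The pestle lies in its trough.

```bash
python3 - <<'E'
from h import *
im=np.load("top8.npz")["im"]; c=Cam("top"); hsv=cv2.cvtColor(im,cv2.COLOR_RGB2HSV)
m=np.zeros((420,560),np.uint8); b=cv2.inRange(hsv,(10,70,100),(35,255,255)); m[215:230,208:226]=b[215:230,208:226]
k=max(cv2.findContours(m,0,cv2.CHAIN_APPROX_NONE)[0],key=cv2.contourArea).reshape(-1,2); P=c.plane(k,.0675)
i=P[:,1].argmin(); print(k.min(0),k.max(0),"mean",P.mean(0).round(4),"tip y",(P[:,1].min()).round(4))
E
echo '{"motion": [[0.001,0,0.012,0,0.3],[0.001,0,0.02,0,0.3],[0.001,0,0.023,0,0.3],[0.001,0,0.023,0,0.3]]}' > next.json && python3 -m inch next.json
```

```text
[213 220] [219 223] mean [0.4767 0.1326 0.0675] tip y 0.1252
time: 24.95
position: [0.4749, 0.1686, 0.2313]
tool_rot: [-2.123, -2.315, 0.003]
ft_force: [0.2, -0.4, -6.4]
grip_width: 0.584
grip_force: 60.0
```

```bash
echo '{"motion": [[0,0,0.005,0,0.3],[0,0,0.009,0,0.3],[0,0,0.011,0,0.3],[0,0,0.0125,0,0.3],[0,0,0.0125,0,0.3]]}' > next.json && python3 -m inch next.json; echo '{"motion": [[0,0,0.001,0,0.3],[0,0,0.001,0,0.3]]}' > next.json && python3 -m inch next.json
```

```text
time: 25.45
position: [0.4753, 0.1689, 0.2196]
tool_rot: [2.123, 2.316, -0.0]
ft_force: [-0.3, 0.8, -7.0]
grip_width: 0.583
grip_force: 60.0
time: 25.65
position: [0.4754, 0.1689, 0.2188]
tool_rot: [2.123, 2.316, 0.0]
ft_force: [-0.5, 1.0, -6.8]
grip_width: 0.584
grip_force: 60.0
```

```bash
echo '{"motion": [[0,0,0.001,0,0.3],[0,0,0.001,0,0.3]]}' > next.json && python3 -m inch next.json; echo '{"motion": [[0,0,0.0005,0,0.3],[0,0,0.0005,0,0.3]]}' > next.json && python3 -m inch next.json
```

```text
time: 25.85
position: [0.4754, 0.1689, 0.2178]
tool_rot: [2.123, 2.316, 0.0]
ft_force: [-0.2, -0.6, -6.3]
grip_width: 0.587
grip_force: 60.0
time: 26.05
position: [0.4755, 0.1689, 0.2177]
tool_rot: [-2.123, -2.316, -0.0]
ft_force: [-1.5, 0.3, -0.7]
grip_width: 0.585
grip_force: 60.0
```

```bash
echo '{"motion": [[0,0,0,0,0.8],[0,0,0,0,0.8],[0,0,0,0,0.8],[0,0,0,0,0.8],[0,0,-0.02,0,0.8],[0,0,-0.06,0,0.8],[0,0,-0.1,0,0.8],[0,0,-0.14,0,0.8],[-0.05,0,-0.14,0,0.8],[-0.1,0,-0.14,0,0.8],[-0.15,0,-0.14,0,0.8],[-0.2,0,-0.14,0,0.8],[-0.25,0,-0.14,0,0.8],[-0.3,0,-0.14,0,0.8],[-0.35,0,-0.14,0,0.8],[-0.35,0,-0.14,0,0.8]]}' > next.json && python3 -m inch next.json; python3 -c "
from h import *
for n in('scene','top'):
    im,d=ctrl.get_image(n); np.savez(n+'9.npz',im=im,d=d)
    a=im[150:260,140:250,::-1]; cv2.imwrite('pics/p9'+n+'.png',cv2.resize(a,None,fx=5,fy=5,interpolation=cv2.INTER_CUBIC))
cv2.imwrite('pics/p9.png',cv2.resize(np.hstack([cv2.imread('pics/p9scene.png'),cv2.imread('pics/p9top.png')]),(800,400)))
W=Cam('top').world(d); c=Cam('top')
# seated heights/centres: tops from the top view
Z=W[...,2]
hsv=cv2.cvtColor(im,cv2.COLOR_RGB2HSV)
for nm,(x,y,r,zz,lo) in dict(plunger=(174,226,7,.077,.05),die=(205,222,13,.062,.045),mortar=(172,192,16,.044,.034)).items():
    s=np.zeros(Z.shape,np.uint8); s[y-r:y+r,x-r:x+r]=((Z>lo)&(Z<.1))[y-r:y+r,x-r:x+r]; v,u=np.nonzero(s); print(nm,len(u),c.plane([(u.mean(),v.mean())],zz)[0].round(4) if len(u) else '',np.median(Z[s>0]).round(4),np.percentile(Z[s>0],90).round(4))
"
```

```text
time: 27.65
position: [0.5038, -0.1888, 0.3578]
tool_rot: [2.136, 2.297, -0.008]
ft_force: [-0.3, -1.0, 0.3]
grip_width: 0.799
grip_force: 0.0
plunger 26 [0.4666 0.2523 0.077 ] 0.0741 0.078
die 260 [0.4737 0.1698 0.062 ] 0.0607 0.0636
mortar 216 [0.5643 0.2656 0.044 ] 0.0406 0.0443
```

View pics/p9.png

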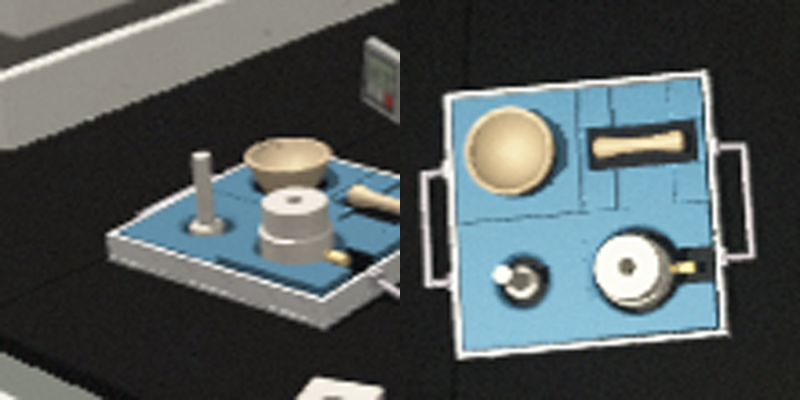

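All four parts sit in their inserts: mortar (508,150), pestle (640,145), plunger (510,277), and die (630,268) with its nipple in the notch. Measured tops are 0.078, 0.064 and 0.044 m for plunger, die and mortar, which matches fully seated, with centres within about 4 mm.

```bash
python3 -c "
from bench import ctrl
print(ctrl.close_job())"
```

```text
the job is handed in; nothing more can be done
None
```

The die body, plunger, agate mortar and agate pestle are each set down in their own inserts, the porcelain pair was not touched, and I handed the job in at about 28 s; no verdict came back.

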